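# Slide a sample home in the test cell and lower the electrode

## Task

Bring the green sample disc, which lies on the blue carriage of the small test cell, into measuring position: press the red lock button on the carriage fully down with a fingertip and, still holding it down, push the carriage along its rail under the measuring head until it stands against the end stop, then let the button spring up so that the carriage locks there. Then press the black knob on top of the head down until the electrode rests on the sample. Lift nothing: the sample stays in its nest, the electrode stays up until the sample is home, and the other things on the bench stay where they are.

Things in the scene. Friction and masses are not known exactly. Their poses are not given: they have to be found in the camera images.
- slide_base: Fixed aluminium base plate of the test cell, 100 (x) x 320 (y) x 12 mm, bolted down. Origin: centre of its underside, at bench height. A steel rail runs along its y axis; the end stop is near its -y end. The measuring head is a grey bridge over the rail, centred at y = -105 mm of this frame: 96 mm in x, 38 mm in y, its top 84 mm above the bench; two sockets stick out 15 mm from its +x side.
- home (a point): Point at bench height on the axis of the electrode, straight below the knob; axes as slide_base. The carriage is home, against the end stop, when its origin lies here.
- carriage: Blue carriage that slides on the rail, about 0.45 kg, drag 2 to 3 N; axes as slide_base; it must travel 70 to 120 mm along its -y axis to the end stop. Origin: at bench height below the centre of the sample's nest, a white ring 49 mm across, 4 mm high. Its plate is 60 mm wide (x), from y = -27 to +108 mm, top 40 mm above the bench; the grey lock housing stands on it at y = 57 to 103 mm.
- lock_button (a joint): Travel of the red lock button in m: 0 up (locked), 0.0075 fully down. A spring pushes it up: it starts to move at 4 N and is fully down at 7 N. While it is up, its pawl stands between the teeth of a rack under the rail (8 mm pitch) and holds the carriage, with 1.5 mm of play; the carriage runs freely only with the button pressed over 5.5 mm. Let go part way, it drops into the next gap and locks there.
- button_top (a point): Centre of the top face of the red button cap (34 mm in x, 36 mm in y, ribbed, 10 mm proud of its housing when up), 72 mm above the bench when up; axes as carriage. It lies 80 mm on the +y side of the carriage's origin; the finger rest's face is 20 mm to its -y side.
- rest_face (a point): Middle of the top edge of the finger rest, on its face towards the button: an upright grey wall on the carriage between nest and button, 46 mm wide (x), 6 mm thick, top 88 mm above the bench (16 mm above the button); axes as carriage. A finger on the button can push on this face in -y to move the carriage.
- electrode (a joint): Travel of the electrode in m: 0 raised, growing as it is pressed down. It meets the sample at 0.0055. It moves with about 3 N of friction and stays where it is left.
- knob_top (a point): Centre of the top of the round black knob, 28 mm across and 10 mm high, on the electrode's rod on top of the measuring head; 107 mm above the bench when raised. Press it straight down.
- sample: Loose green sample disc, 38 mm across and 8.5 mm thick, lying in the carriage's nest (ring bore 40 mm), top 48.5 mm above the bench. Origin: centre of its underside.
- weight: Loose brass 100 g weight, 22 mm across, 36 mm high, on the bench near the base plate. Origin: centre of its underside.
- grease_tin: Loose round tin with a yellow lid, 54 mm across, 25 mm high, on the bench near the base plate. Origin: centre of its underside.
- tweezers: Loose steel tweezers, 14 x 124 x 9 mm, lying on the bench in front of the base plate. Origin: centre of the underside.
- beaker: Loose steel beaker, 92 mm across, 92 mm high. Origin: centre of its underside.
- bottle: Loose white dropper bottle with a blue cap, 43 mm across, 100 mm high. Origin: centre of its underside.
- tray: Loose shallow sample tray, 115 x 170 x 17 mm. Origin: centre of its underside.
- ceramic_disc: Loose pale ceramic disc, 33 mm across, 10 mm thick, in the tray. Origin: centre of its underside.
- bakelite_disc: Loose brown disc, 35 mm across, 10 mm thick, in the tray. Origin: centre of its underside.
Not all that is in view belongs to the job. There is more than one size of the sample; the one meant has the size given above.

How it is judged:
By the outcome, as a careful person would: the job done as asked, in the order asked, and still so for the second after the job is handed in, with the robot touching nothing.
It also fails if it takes over 45 s, if anything falls off the work surface, if the arm or the gripper's body presses on something with over 40 N, if the wrist force passes 120 N, or if a joint passes its speed limit or range.

## Robot

A 6-joint arm with a two-finger parallel gripper is mounted at the origin on a cart in front of the work surface, level with it; the furniture and walls round the work are solid. World frame = base frame: x ahead of the robot, y to its left, z up, the work surface at z = 0. Lengths are in mm, angles in rad, forces in N, time in s.
With the tool pointing down it reaches from about 400 to 825 mm from the base axis. Payload 7 kg.
Tool frame: the origin (TCP) lies at the very end of the fingers, on their centre line; the grasp point (between the pads) lies 19 mm behind it; z points along the fingers, y is the line along which they close (so a half turn about z gives the same grasp; the last joint's range is limited). The gripper opens to 88 mm and grips with 3 to 60 N. Pads are 19 mm wide; open, the fingers measure 130 mm over their backs; the gripper's body (78 mm by 193 mm) begins 47 mm behind the grasp point.
Start: joints at [-0.94, 0.359, 0.012, 0, -1.224, -0.288], TCP at [226.857, -635.713, 226.561] pointing down, gripper open.
Joint ranges: [-3.07, 3.07], [-1.43, 2.12], [-1.02, 1.25], [-3.03, 1.67], [-3.05, -0], [-3.03, 3.03]. Speed limits (rad/s): [2.39, 2.39, 3.01, 3.14, 3.14, 3.14].

## Interface

Orientations are given as a unit quaternion [x, y, z, w].
In Python, from plant import bot gives the robot as it stands. Calls block until the motion is done:
- bot.move_ptp(position, orientation): joint-space move of the TCP to a pose.
- bot.line_to(position, velocity=150, ori=None): straight line of the TCP; ori=None keeps the orientation; velocity is the mean speed in mm/s.
- bot.move_joints(angles): joint-space move.
- bot.move_gripper(opening, force=None): finger opening in mm; force is the grip in N (None keeps the last); returns when the fingers have stopped.
- bot.pause(seconds).
- bot.solve_ik(position, orientation): joint angles nearest the present ones, or None.
- bot.read_state(): the state.
- bot.camera(name): name is "scene" or "top"; returns the picture (384x512x3 uint8, red, green, blue); there is no depth.
- bot.get_calibration(name): a dict with "fx", "fy", "cx", "cy" (pixels), "view" (4x4, takes a point from world to camera coordinates). Camera axes: x right, y up, looking along -z (the intrinsics and any distortion apply to the point x, -y, -z); pixel columns grow to the right and rows downward; lengths in mm; the calibration is good to about 2 mm. A picture is of the moment at which its call begins. get_calibration takes no time and is no camera call.
A pose or a line that the arm cannot do raises bot.Unreachable and nothing moves.
- bot.close_job(): hands the job in; it is judged then, once.
The state is a dict: "t": time; "joint_pos": joint angles; "qvel": joint speeds; "tau": joint torques, N m; "tcp_pos": TCP position; "eef_rot": TCP orientation; "contact_force": force on the tool from outside, world axes, zero at the start; "moment": the same for the moment, N m; "width": finger opening in mm; "finger_force": force on a finger pad.
Only numpy, scipy, OpenCV 4.12 (cv2) and the standard library are available. Lean on these libraries where they do the work, as an engineer would, in place of code of your own. Each camera call takes 0.05 s, during which the arm holds its last target. There are 200 camera calls.

## Working session

There is one attempt and no reset: what is moved stays moved. The work goes in short steps, each a Python script; the robot and the scene stay as the last script left them, time stands still between calls to the robot, and variables do not carry over. Pictures are saved under pics/ and viewed, at most 10 in all, crops included, and the job is handed in when it is done.

```bash
mkdir -p pics; ls
python3 - <<'E'
from plant import bot
import cv2
for n in("scene","top"):
    im=bot.camera(n); cv2.imwrite(f"pics/{n}0.png",cv2.resize(im[:,:,::-1],(800,600),interpolation=cv2.INTER_CUBIC))
    cv2.imwrite(f"raw_{n}0.png",im[:,:,::-1])
    print(n,bot.get_calibration(n))
s=bot.read_state();print(s['t'],s['eef_rot'],s['width'])
E
```

```text
pics
scene {'fx': 423.40740983948893, 'fy': 423.40740983948893, 'cx': 257.04813017444917, 'cy': 189.03826396268462, 'view': array([[ 6.47172721e-01, -7.62143957e-01,  1.74372303e-02,
        -3.15041160e+02],
       [ 3.46119797e-01,  3.14132846e-01,  8.84037126e-01,
        -3.04987533e+02],
       [-6.79241161e-01, -5.66089342e-01,  4.67091321e-01,
        -7.84289709e+02],
       [ 0.00000000e+00,  0.00000000e+00,  0.00000000e+00,
         1.00000000e+00]])}
top {'fx': 405.2010027566028, 'fy': 405.2010027566028, 'cx': 251.34223275194796, 'cy': 192.67012614590053, 'view': array([[-1.80646290e-02, -9.99725186e-01, -1.49406091e-02,
         9.80485438e+01],
       [ 9.98083189e-01, -1.89155753e-02,  5.89249432e-02,
        -5.86840797e+02],
       [-5.91913600e-02, -1.38475135e-02,  9.98150605e-01,
        -9.60625351e+02],
       [ 0.00000000e+00,  0.00000000e+00,  0.00000000e+00,
         1.00000000e+00]])}
0.1 [-1.70515398e-01  9.85354713e-01  7.35417914e-04 -2.20488505e-04] 87.23632350701162
```

View pics/scene0.png

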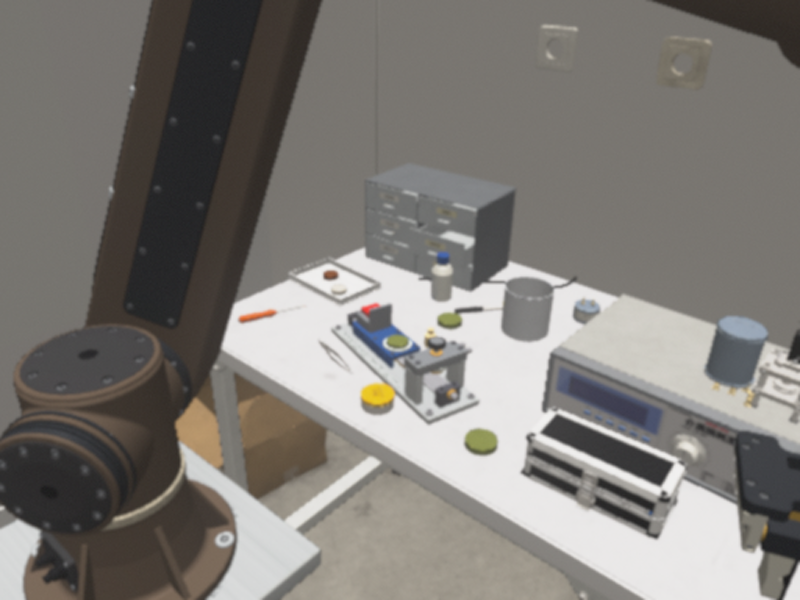

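View pics/top0.png

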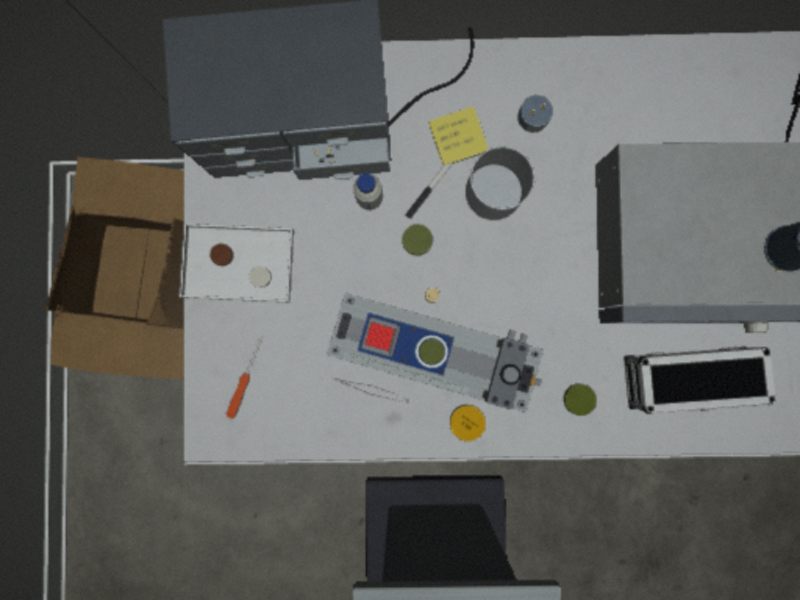

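The top view shows the base plate from (340,325) to (535,375), with the head at the right. Green discs are at (418,239), (580,400) and (432,351). Only the last lies in the white nest on the blue carriage, so it is the one meant. I'll enlarge that area to confirm and to measure.

Run:
```python
import cv2
im=cv2.imread("raw_top0.png")[180:275,205:360]
cv2.imwrite("pics/c1.png",cv2.resize(im,None,fx=5,fy=5,interpolation=cv2.INTER_CUBIC))
```

```text
(no output)
```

View pics/c1.png

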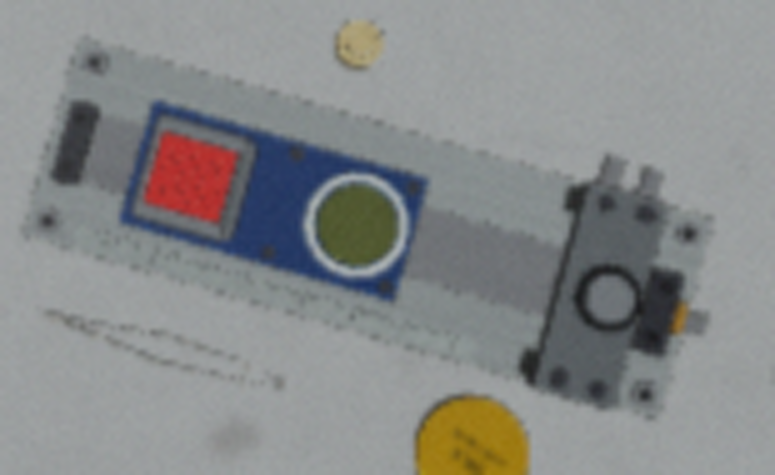

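The crop confirms the 38 mm-class disc in the ring (357,225). It also shows the red button at (192,177), the knob at (609,297), the base corners (82,38), (715,213), (660,418) and (22,237), and the carriage corners (154,102), (427,180), (394,300) and (122,222). I'll fit base pose and carriage offset to these together.

```bash
cat > h.py <<'E'
import numpy as np
from plant import bot
def proj(n,P):
    c=bot.get_calibration(n);P=np.atleast_2d(P);q=(c['view']@np.c_[P,np.ones(len(P))].T).T
    return np.c_[c['cx']+c['fx']*q[:,0]/-q[:,2],c['cy']-c['fy']*q[:,1]/-q[:,2]]
def base2w(p,P):
    P=np.atleast_2d(P).astype(float);c,s=np.cos(p[2]),np.sin(p[2])
    return np.c_[p[0]+c*P[:,0]-s*P[:,1],p[1]+s*P[:,0]+c*P[:,1],P[:,2]]
E
python3 - <<'E'
from h import *
from scipy.optimize import least_squares
uv=np.array([(82,38),(715,213),(660,418),(22,237),(154,102),(427,180),(394,300),(122,222),(357,225),(192,177),(609,297)])
px=np.array([205,180])+(uv+.5)/5-.5
B=[(50,160,12),(50,-160,12),(-50,-160,12),(-50,160,12)]
C=[(30,108,40),(30,-27,40),(-30,-27,40),(-30,108,40),(0,0,44),(0,80,72)]
K=[(0,-105,107)]
def pts(p): return base2w(p,B+[(x,y+p[3],z) for x,y,z in C]+K)
r=least_squares(lambda p:(proj("top",pts(p))-px).ravel(),[500,100,-.25,0],loss='soft_l1')
print(r.x, (r.fun.reshape(-1,2)).round(2)); 
print(pts(r.x)[8:].round(1), "travel",r.x[3]+105)
np.save("fit.npy",r.x)
im=__import__('cv2').imread("raw_scene0.png");import cv2
q=proj("scene",pts(r.x));x0,y0=200,185
im=cv2.resize(im[y0:285,x0:325],None,fx=6,fy=6,interpolation=cv2.INTER_CUBIC)
for u,v in q: cv2.drawMarker(im,(int((u-x0+.5)*6),int((v-y0+.5)*6)),(0,0,255),0,14,1)
cv2.imwrite("pics/c2.png",im)
E
```

```text
[ 5.09723488e+02  2.40953864e+01 -2.92406517e-01  6.38963386e+00] [[-0.82 -0.01]
 [ 0.02  0.71]
 [ 0.24 -0.04]
 [-0.17 -0.16]
 [-0.08 -0.33]
 [ 0.54 -0.41]
 [ 0.33  0.29]
 [-0.65  0.21]
 [ 0.12 -0.18]
 [-0.22  0.09]
 [ 0.46 -0.09]]
[[511.6  30.2  44. ]
 [534.6 106.8  72. ]
 [479.5 -76.4 107. ]] travel 111.38963385988755
```

View pics/c2.png

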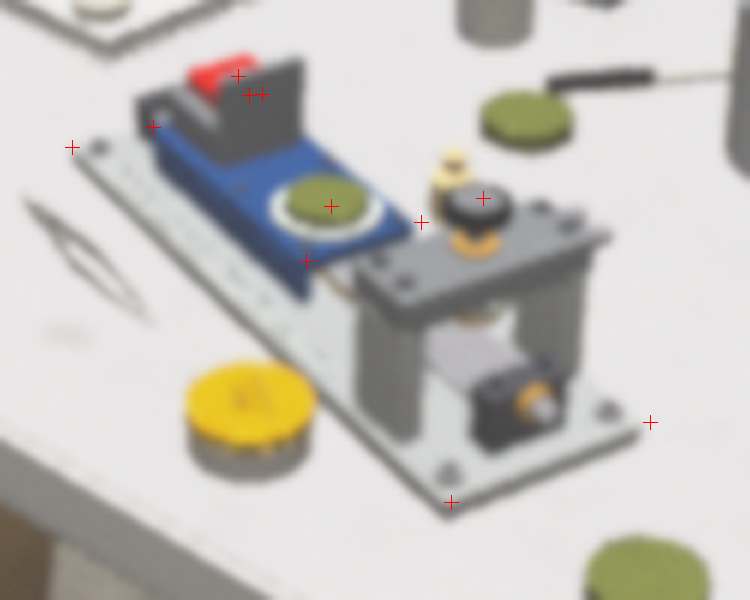

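The scene view agrees: projected markers land within about 1 px (2 mm) of the knob, nest and corners. The fit gives 111 mm of travel, inside the stated 70–120 mm. Next I go above the button with the fingers closed, tool y across the carriage so the 19 mm side points at the rest.

```bash
cat >> h.py <<'E'
from scipy.spatial.transform import Rotation as R
p=np.load("fit.npy")
def at(y,z,x=0): return base2w(p,[(x,y,z)])[0]
def quat(sgn=1):
    c,s=np.cos(p[2]),np.sin(p[2]);xb=np.array([c,s,0])*sgn;yb=np.array([-s,c,0])*sgn
    return R.from_matrix(np.c_[yb,xb,[0,0,-1]]).as_quat()
def f():
    s=bot.read_state();F=np.array(s['contact_force']);c,sn=np.cos(p[2]),np.sin(p[2])
    d=np.array(s['tcp_pos'])-[p[0],p[1],0]
    return round(s['t'],2),(np.array([c*F[0]+sn*F[1],-sn*F[0]+c*F[1],F[2]])).round(1),np.round([c*d[0]+sn*d[1],-sn*d[0]+c*d[1],d[2]],1)
E
python3 - <<'E'
from h import *
import cv2
s=bot.read_state()
bot.move_gripper(0,20)
a=np.array([226.857,-635.713]);a*=500/np.hypot(*a)
bot.move_ptp([*a,300],s['eef_rot'])
tgt=at(p[3]+75,110)
best=None
for g in(1,-1):
    q=bot.solve_ik(tgt,quat(g)); print(g,np.round(q,2) if q is not None else None)
    if q is not None:
        d=np.abs(np.array(q)-bot.read_state()['joint_pos']).max()
        if best is None or d<best[0]: best=(d,g)
g=best[1];open("g","w").write(str(g))
bot.move_ptp(at(p[3]+75,180),quat(g))
bot.line_to(at(p[3]+75,95),150)
print(g,f(),bot.read_state()['width'])
ims=[]
for n,(x,y) in dict(top=(205,170),scene=(190,160)).items():
    im=bot.camera(n)[:,:,::-1]; ims.append(cv2.resize(im[y:y+110,x:x+130],None,fx=3,fy=3,interpolation=cv2.INTER_CUBIC))
cv2.imwrite("pics/c3.png",np.hstack(ims))
E
```

```text
1 [ 0.55  0.25 -0.44  0.   -0.88  2.3 ]
-1 [ 0.55  0.25 -0.44  0.   -0.88 -0.84]
-1 (5.47, array([-0.4,  0.3,  0.5]), array([ 0.6, 81.5, 95.7])) 0.7006848620370473
```

View pics/c3.png

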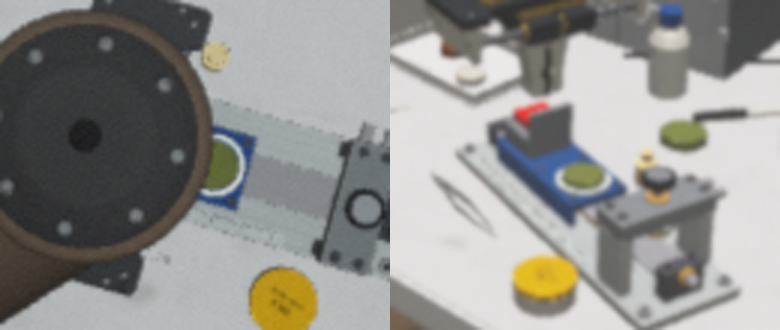

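The fingertip hangs at about (545,92), just above the red button at (535,113) and behind the rest, with about 20 mm of clearance as expected. Next I press down in steps, watching the force.

Run:
```python
from h import *
y=p[3]+75
bot.line_to(at(y,76),80);print(f())
for z in (72,70,68,66,64.5,63.5,62.5,61.5):
    bot.line_to(at(y,z),25);bot.pause(.1);r=f();print(z,r)
    if r[1][2]>14: break
open("z","w").write(str(z))
```

```text
(5.96, array([-0.9,  0.2, -0.2]), array([-0.1, 81.3, 76. ]))
72 (6.37, array([0.4, 0.8, 1.4]), array([ 0.3, 81.7, 72.4]))
70 (6.72, array([1.2, 1.2, 4.7]), array([ 0.3, 81.7, 70.3]))
68 (7.07, array([0.8, 1.6, 5. ]), array([ 0.3, 81.6, 68.3]))
66 (7.42, array([1.1, 1.3, 5.9]), array([ 0.4, 81.7, 66.4]))
64.5 (7.77, array([0.3, 1.2, 6. ]), array([ 0.4, 81.7, 65. ]))
63.5 (8.12, array([-2. ,  0.7, 13.2]), array([ 0.5, 81.7, 64.6]))
62.5 (8.47, array([-4.8, -1. , 20.4]), array([ 0.6, 81.9, 64.5]))
```

The button is fully down at z = 64.5. Now the push.

Run:
```python
from h import *
y=p[3]+75
for y in (77,70,40,0,-18):
    bot.line_to(at(y,63),40);print(y,f())
for y in np.arange(-20,-48,-2):
    bot.line_to(at(y,63),25);bot.pause(.1);r=f();print(y,r)
    if r[1][1]>15: break
open("y","w").write(str(y))
```

```text
77 (8.72, array([-2.8, -0.9, 17.6]), array([ 0.6, 77.4, 64.6]))
70 (9.05, array([-4. , -0.4, 18. ]), array([ 0.5, 70.4, 64.6]))
40 (9.95, array([-4.8,  0.9, 19. ]), array([ 0.4, 40.4, 64.5]))
0 (11.1, array([-6.2,  0.8, 20.6]), array([ 0.2,  0.3, 64.5]))
-18 (11.7, array([-6.2,  0.2, 20.5]), array([  0.1, -18.1,  64.5]))
-20 (12.05, array([-7.1,  1. , 20.5]), array([  0.1, -19.9,  64.5]))
-22 (12.4, array([-6.6, -0. , 20.6]), array([  0.1, -21.8,  64.5]))
-24 (12.75, array([-6.4, -0.1, 20.9]), array([  0.1, -23.8,  64.5]))
-26 (13.1, array([-6.7,  1. , 20.9]), array([  0.1, -25.9,  64.5]))
-28 (13.45, array([-6.3,  0.4, 21.9]), array([  0.1, -27.9,  64.5]))
-30 (13.8, array([-6.2,  0.9, 20.7]), array([  0. , -29.9,  64.5]))
-32 (14.15, array([-8.9,  6.3, 19.8]), array([  0.3, -30.7,  64.5]))
-34 (14.5, array([-7. ,  8.5, 16.5]), array([  0.9, -32. ,  64.5]))
-36 (14.85, array([-8.6, 14.5, 15.2]), array([  1.2, -32.8,  64.6]))
-38 (15.2, array([-11.9,  24. ,  15.9]), array([  1.3, -32.9,  64.7]))
```

The stop was reached at y = -32.9: force rose to 24 N with no motion, and the roughly 111 mm travel matches the fit. Now I ease the push, let the button up while still leaning on the rest, back off, and look.

Run:
```python
from h import *
import cv2
bot.line_to(at(-36,63),25);bot.pause(.1);print(f())
for z in(66,70,74,77):
    bot.line_to(at(-36,z),25);bot.pause(.1);print(z,f())
bot.line_to(at(-28,78),40);bot.pause(.1);print(f())
bot.line_to(at(-28,150),150);bot.line_to(at(60,170),200);print(f())
ims=[]
for n,(x,y) in dict(top=(235,180),scene=(220,185)).items():
    im=bot.camera(n)[:,:,::-1]; cv2.imwrite(f"raw_{n}1.png",im);ims.append(cv2.resize(im[y:y+100,x:x+100],None,fx=4,fy=4,interpolation=cv2.INTER_CUBIC))
cv2.imwrite("pics/c4.png",np.hstack(ims))
q=base2w(p,[(0,-105,107),(0,-25,72)])
print((proj("top",q)-[235,180])*4,(proj("scene",q)-[220,185])*4+[400,0])
```

```text
(15.55, array([-8. , 13.5, 16.2]), array([  1.2, -32.8,  64.6]))
66 (15.92, array([-5.5, 13.7,  8.8]), array([  1.2, -32.8,  67. ]))
70 (16.32, array([-2.9, 13.5,  4.5]), array([  1.2, -32.9,  70.6]))
74 (16.73, array([-1.6, 13.7, -1. ]), array([  0.9, -32.9,  74.1]))
77 (17.1, array([-0.8, 15.1, -4. ]), array([  0.6, -33. ,  76.7]))
(17.55, array([-0.6, -0.6, -0.3]), array([ -0.4, -28.5,  77.8]))
(18.78, array([-0.1, -0.6, -0.7]), array([ -0.7,  60.1, 168.9]))
[[367.43172918 235.63958851]
 [220.19322251 193.69747702]] [[640.44482495 130.19582668]
 [565.73293765 120.61179743]]
```

View pics/c4.png

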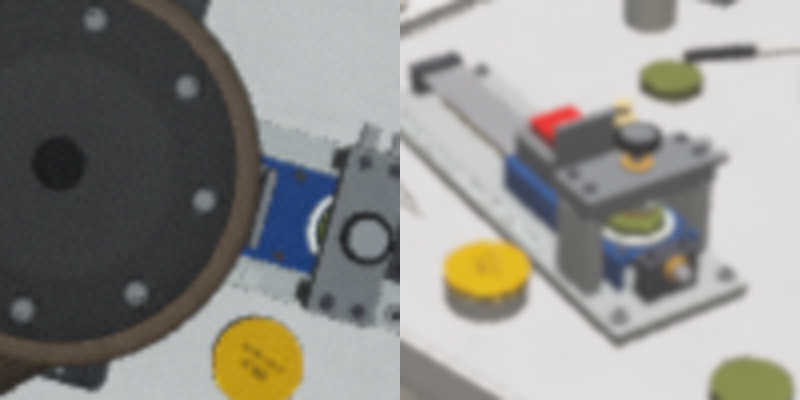

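The sample now sits under the electrode, the red button is up again and the carriage front is at the stop block. The knob, at (367,238) and (638,133), is within 3 crop px of its projection. The 13.5 N push held without motion while the button came up, so the carriage is locked. Next, the knob.

Run:
```python
from h import *
import cv2
bot.line_to(at(-105,160),200);bot.line_to(at(-105,112),100);bot.pause(.1);print(f());f0=f()[1][2]
for z in [108,107,106,105,104,103,102,101.5,101,100.5,100,99.5,99,98.5]:
    bot.line_to(at(-105,z),20);bot.pause(.15);r=f();print(z,r)
    if r[1][2]>11: break
bot.line_to(at(-105,130),60);bot.line_to(at(-20,220),200);bot.line_to(at(120,250),250);bot.pause(.2);print(f())
ims=[]
for n,(x,y) in dict(top=(235,180),scene=(220,185)).items():
    im=bot.camera(n)[:,:,::-1]; ims.append(cv2.resize(im[y:y+100,x:x+100],None,fx=4,fy=4,interpolation=cv2.INTER_CUBIC))
cv2.imwrite("pics/c5.png",np.hstack(ims))
```

```text
(20.59, array([ 0.5, -0. ,  0.9]), array([   0.5, -104.6,  112.7]))
108 (21.09, array([-0. , -0. , -0.3]), array([ 1.000e-01, -1.050e+02,  1.081e+02]))
107 (21.49, array([-0.7,  0.4,  1.2]), array([ 1.00e-01, -1.05e+02,  1.07e+02]))
106 (21.89, array([-0.1,  0.4,  0.9]), array([ 1.00e-01, -1.05e+02,  1.06e+02]))
105 (22.29, array([0.1, 0. , 0.4]), array([  -0. , -105. ,  104.9]))
104 (22.69, array([-0. , -0. ,  0.8]), array([-1.000e-01, -1.050e+02,  1.039e+02]))
103 (23.09, array([ 0.4,  0.3, -0.4]), array([-1.000e-01, -1.050e+02,  1.029e+02]))
102 (23.49, array([-0.8, -0.3, -1.2]), array([  -0. , -105. ,  101.9]))
101.5 (23.89, array([-2.2,  0.5,  5.7]), array([ 1.000e-01, -1.050e+02,  1.018e+02]))
101 (24.29, array([-4.3, -0.4, 10.6]), array([ 1.000e-01, -1.050e+02,  1.017e+02]))
100.5 (24.69, array([-5.4,  1. , 14.4]), array([ 1.000e-01, -1.050e+02,  1.016e+02]))
(27.02, array([-0.1,  0.6, -0.2]), array([ -0. , 118.9, 249.8]))
```

View pics/c5.png

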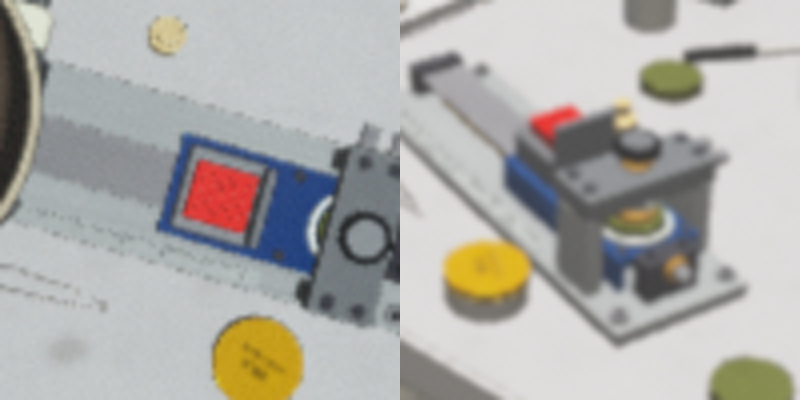

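The knob dropped from (638,133) to (638,145), and the electrode tip now rests on the sample at (640,213). The hard stop came at z = 101.6, i.e. 5.4 mm of travel. The button is up, centred at (222,197) where (222,196) was predicted for home. The weight and tin haven't moved. Handing in.

```bash
python3 -c "
from plant import bot
print(bot.close_job())"
```

```text
the job is handed in; nothing more can be done
None
```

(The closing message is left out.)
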